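# Lay a printing block on the bench hook and seat it for carving

### The job

The blue-faced printing block stands on its long edge on the wooden bench hook. Tip it over by pushing, towards the stop strip, so that it lies flat on the hook with the blue carved face up, then push it along until the edge that was on top sits snug against the stop over its whole length. Only push: do not lift the block at any time, and leave the other things on the bench where they are.

Things in the scene. Friction and masses are not known exactly. Their poses are not given: they have to be found in the camera images.
- block: Loose wooden printing block, 130 mm long (y), 80 tall (z), 22 thick (x), 0.12-0.24 kg, standing on a long edge on the bench hook. Blue lino on one big face (x = -11 mm), looking roughly to the robot, up to 0.25 rad off square to the stop; bare wood behind. Origin: centre of the side it stands on; z up, x out of the bare back. Tipped right, -x is up and z points to the stop. Slides at 1-3 N.
- block_face (a point): Centre of the blue face, axes as the block's (11 mm from the mid-plane, 40 mm above the foot).
- block_end_a (a point): On the block's top long side as it stands (the side that must end against the stop), mid-thickness, at its +y end: y = 65 mm, z = 80 mm in the block's frame.
- block_end_b (a point): The same at the -y end of that side.
- bench_hook: Bench hook fixed to the bench: wooden board 280 mm (x) by 300 mm (y), 12 mm thick, top at z = 12 mm; on its far edge a darker straight stop strip 20 mm wide, 300 mm long, rising 16 mm above the board. Origin: centre of the board's underside, on the table; z up, x points to the stop. Turned up to 0.3 rad.
- stop (a point): Middle of the foot of the stop's face, where it meets the board's top: 120 mm in +x of the hook's origin, z = 12 mm. x points into the stop, y runs along it (the strip reaches 150 mm to either side).
- ink_jar: Bystander: glass ink jar, 60 mm across, 75 mm tall, beside the hook. Origin: centre of underside.
- glue_bottle: Bystander: yellow glue bottle, 54 mm across, 150 mm tall, beside the hook. Origin: centre of underside.
- tape: Bystander: roll of paper tape lying flat, 90 mm across, 25 mm tall. Origin: centre of underside.
- gouge: Bystander: wooden-handled gouge lying on the table, 160 mm long. Origin: under its middle.
- brush_cup: Bystander: white cup with brushes, 72 mm across, brushes up to about 185 mm high. Origin: centre of underside.
- red_block: Bystander: a red-faced printing block of the same size lying flat on the table beside the hook; not to be used. Origin: on the table under its edge.

How it is judged (in metres and radians):
On the way, in this order (a step that is already met when the one before it is completed fails the run):
1. the block lies flat on the hook, blue face up, not yet at the stop (height (world z) of block between 0.019 and 0.027 m and height (world z) of block_end_a between 0.019 and 0.027 m and height (world z) of block_end_b between 0.019 and 0.027 m and height (world z) of block_face above 0.031 m), for 0.2 s.
2. the block sits snug against the stop (all of step 1 and x of each of block_end_a, block_end_b in the frame of stop above -0.004 m and y of block_face in the frame of stop between -0.08 and 0.08 m), for 0.2 s.
At the end, for the whole second after the job is handed in: The blue block lies flat on the bench hook (heights within 4 mm), blue face up, at rest; both ends of the edge that was on top are within 4 mm of the stop, the block's middle within 80 mm of the stop's middle; all bystanders within 20 mm of where they were (all of step 2 and linear speed of block below 0.01 m/s and angular speed of block below 0.1 rad/s and distance of each of ink_jar, glue_bottle, tape, gouge, brush_cup, red_block from where it was at the start of the episode below 0.02 m); the robot touches nothing.
It fails at once if the block is lifted or carried: its foot (origin) rises above 45 mm over the table (33 mm over the hook) (height (world z) of block above 0.045 m).
It fails at once if a bystander (jar, bottle, tape, gouge, cup, red block) is moved by more than 20 mm (distance of any of ink_jar, glue_bottle, tape, gouge, brush_cup, red_block from where it was at the start of the episode above 0.02 m).
It also fails if it takes over 43 s, if anything falls off the work surface, if the arm or the gripper's body presses on something with over 40 N, if the wrist force passes 120 N, or if a joint passes its speed limit or range.

### The arm

A 6-joint arm with a two-finger parallel gripper is mounted at the origin on the work surface. World frame = base frame: x ahead of the robot, y to its left, z up, the work surface at z = 0. Lengths are in mm, angles in rad, forces in N, time in s.
With the tool pointing down it reaches from about 275 to 1000 mm from the base axis. Payload 8.4 kg.
Tool frame: the origin (TCP) lies at the very end of the fingers, on their centre line; the grasp point (between the pads) lies 19 mm behind it (arm.pinch_z is the distance from the TCP to the grasp point, in mm); z points along the fingers, y is the line along which they close (so a half turn about z gives the same grasp; the last joint's range is limited). The gripper opens to 85 mm and grips with 20 to 120 N. Pads are 22 mm wide; open, the fingers measure 114 mm over their backs; the gripper's body (76 mm by 85 mm) begins 54 mm behind the grasp point. The pads swing forward as they close: fully open they stand 13 mm farther back than shut.
Start: joints at [1.102, 0.353, 1.633, -0, 1.155, -0.002], TCP at [281.268, 558.136, 231.281] pointing down, gripper open.
Joint ranges: [-2.63, 2.63], [-0.92, 2.1], [0.06, 2.66], [-1.3, 4.44], [0, 2.69], [-3.02, 3.02]. Speed limits (rad/s): [2.22, 2.22, 2.79, 3.14, 3.14, 3.14].

### API

Orientations are given as a unit quaternion [w, x, y, z].
In Python, from station import arm gives the robot as it stands.
- The arm moves only by the tool servo_tool, never from a script. Its argument "increments" is a list of rows, each a list of 7 numbers: the closure in counts, from 0 (fully open) to 255 (shut), then the shift along the world's x, y, z in units of 30 mm (1.0 is 30 mm), then the turn, a rotation vector about the world's x, y, z in rad. In form: [[gripper, tx, ty, tz, ax, ay, az], ...]. A call has 1 to 8 rows; each row shifts and turns the commanded pose from where the row before left it; what a row does not reach is not made up. A row lasts 1/8 s, in which the tool goes at most 62.5 mm and 10.7 degrees, less where a joint would pass 70% of its speed; a pose out of reach is approached as far as the arm can. A call is refused whole if a number of a shift passes 1 or a number of a turn 0.188, either way. A call with a gripper value outside its range is refused whole. The fingers move at their own pace and stop on an object; "newtons" is the grip in N (left out, the last holds). Time passes only in rows, so rows that do not move let the fingers close. It gives the time, the measured TCP pose, the force, the opening and the grip force at its end, in the units of the state.
- arm.get_state(): the state, without advancing time (a new reading comes with each control period).
- arm.grab_frame(name): name is "scene" or "side" or "wrist"; returns a dict with "frame" (400x640x3 uint8, red, green, blue), "depth" (400x640 float32, mm along the optical axis (not along the pixel's ray), 0 where there is no reading), "mtx" (3x3 intrinsics, pixels), "R" (3x3) and "t" (3): a world point X has camera coordinates R X + t; the wrist camera has in their place "T_tool_cam" (4x4, takes a point from camera to tool coordinates, whose origin is the TCP and whose axes are the flange's). Camera axes: x right, y down, z forward; pixel columns grow to the right and rows downward; lengths in mm; the calibration is good to about 2 mm. A picture is of the moment at which its call begins: read the wrist's pose just before it.
- arm.close_job(): hands the job in; it is judged then, once.
The state is a dict: "clock": time; "joints": joint angles; "qvel": joint speeds; "joint_efforts": joint torques, N m; "eef_pos": TCP position; "ee_rot": TCP orientation; "ft_force": force on the tool from outside, world axes, zero at the start; "torque": the same for the moment, N m; "finger_gap": finger opening in mm; "grip_force": force on a finger pad.
Only numpy, scipy, OpenCV 4.12 (cv2) and the standard library are available. Lean on these libraries where they do the work, as an engineer would, in place of code of your own. Each camera call takes 0.05 s, during which the arm holds its last target. There are 200 camera calls.

## Working session

There is one attempt and no reset: what is moved stays moved. The work goes in short steps, Python scripts to look and compute and a tool call to move; the robot and the scene stay as the last step left them, time stands still between calls to the robot, and variables do not carry over. Pictures are saved under pics/ and viewed, at most 10 in all, crops included, and the job is handed in when it is done.

Besides the shell and the picture viewer there is one more tool, called after "Request:" in YAML: its name, and indented under it one key for each argument. servo_tool: Moves the arm, as the interface text tells. Its arguments: {"type":"object","properties":{"increments":{"type":"array"},"newtons":{"type":"number"}},"required":["increments"]}

```bash
mkdir -p pics; cat > h.py <<'E'
import numpy as np, cv2
from station import arm
def grab(n):
    f=arm.grab_frame(n); 
    return f
def cloud(f):
    d=f["depth"].astype(float); h,w=d.shape; K=f["mtx"]
    u,v=np.meshgrid(np.arange(w),np.arange(h))
    c=np.stack([(u-K[0,2])/K[0,0]*d,(v-K[1,2])/K[1,1]*d,d],-1)
    X=(c-np.array(f["t"]))@np.array(f["R"])
    X[d==0]=np.nan
    return X
def save(f,n): cv2.imwrite("pics/"+n+".png",f["frame"][:,:,::-1])
E
python3 - <<'E'
from h import *
for n in("scene","side"):
    f=grab(n); save(f,n+"0"); np.savez(""+n+"0.npz",**f); print(n,f["mtx"],-np.array(f["R"]).T@f["t"])
print(arm.get_state())
E
```

```text
scene [[407.99613306   0.         322.33822414]
 [  0.         407.99613306 200.59042246]
 [  0.           0.           1.        ]] [1181.56778992  114.58642827  626.42194634]
side [[389.91472574   0.         323.84483558]
 [  0.         389.91472574 198.97327729]
 [  0.           0.           1.        ]] [  47.60892949 -549.55051911  649.75816795]
{'clock': 0.1, 'joints': array([ 1.10158630e+00,  3.53591662e-01,  1.63404720e+00, -3.27527368e-05,
        1.15518405e+00, -2.40123658e-03]), 'qvel': array([ 0.00065338, -0.00149488, -0.00162519,  0.00170751, -0.00079097,
        0.00065563]), 'joint_efforts': array([-9.87733620e-04, -6.06360340e+01, -3.42817962e+01, -8.12048370e-05,
        3.95658659e-03,  1.45691365e-05]), 'eef_pos': array([281.09630605, 557.75522041, 230.63414529]), 'ee_rot': array([-1.29146691e-04,  2.31284453e-01,  9.72885976e-01, -6.01605432e-04]), 'ft_force': array([-0.4791943 ,  1.44507678, -0.64405254]), 'torque': array([-0.00772247, -0.01495949,  0.00497535]), 'grip_force': 0.0, 'finger_gap': 85.3141258482861}
```

View pics/scene0.png

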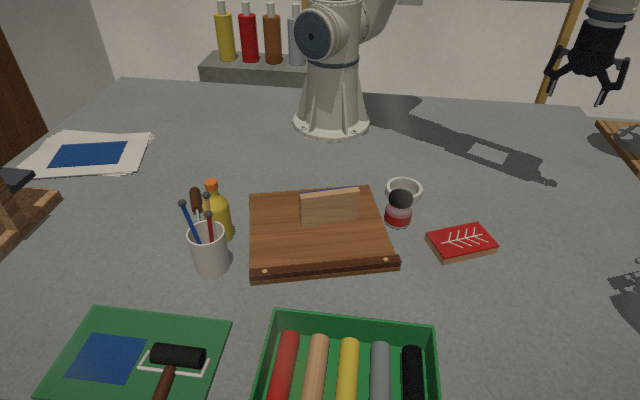

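View pics/side0.png

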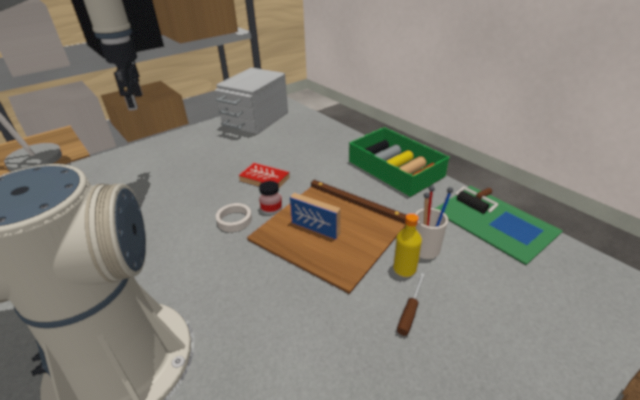

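The scene view shows the hook (cols 250–398, rows 188–280) with the stop nearest the camera, and the block's bare back at (300–360, 188–225). The side view shows the blue face at (290–340, 195–238). Next I measure the hook and block from the depth.

```bash
python3 - <<'E'
from h import *
fs={n:dict(np.load(n+"0.npz")) for n in("scene","side")}
C={n:cloud(f) for n,f in fs.items()}
for n in C:
    X=C[n]; im=fs[n]["frame"]; hsv=cv2.cvtColor(im,cv2.COLOR_RGB2HSV)
    # block
    box=(300,188,362,226) if n=="scene" else (285,190,345,242)
    m=np.zeros(X.shape[:2],bool); m[box[1]:box[3],box[0]:box[2]]=1
    Z=X[...,2]
    b=X[m&(Z>35)]; print(n,"block pts",len(b),"zmax",np.percentile(b[:,2],[2,50,98]))
    # vertical face fit
    for lo,hi in((35,75),):
        p=b[(b[:,2]>lo)&(b[:,2]<hi)]
        c,s,v=[p.mean(0)]+list(np.linalg.svd(p-p.mean(0),full_matrices=False)[1:])
        nrm=v[2]*np.sign(v[2][0]); print(" face c",c.round(1),"n",nrm.round(3),"ang",np.arctan2(nrm[1],nrm[0]).round(3),"res",s/np.sqrt(len(p)))
    r=cv2.minAreaRect(b[:,:2].astype(np.float32)); print(" rect",r, cv2.boxPoints(r).round(0).tolist())
    t=b[b[:,2]>np.percentile(b[:,2],90)]; 
    bx=(235,180,405,285) if n=="scene" else (245,175,415,295)
    m=np.zeros(X.shape[:2],bool); m[bx[1]:bx[3],bx[0]:bx[2]]=1
    h=hsv[...,0]; wood=m&(h<20)&(hsv[...,1]>70)
    B=X[wood&(Z>6)&(Z<18)]; S=X[wood&(Z>22)&(Z<34)]
    for nm,P in(("board",B),("stop",S)):
        print(nm,len(P),np.median(P[:,2]))
        mm=np.zeros((1200,1200),np.uint8); ij=P[:,:2].round().astype(int)+[0,600]; mm[ij[:,1],ij[:,0]]=255
        mm=cv2.morphologyEx(mm,cv2.MORPH_CLOSE,np.ones((9,9))); mm=cv2.morphologyEx(mm,cv2.MORPH_OPEN,np.ones((7,7)))
        cs=max(cv2.findContours(mm,0,2)[0],key=cv2.contourArea); r=cv2.minAreaRect(cs)
        print("  c",r[0][0],r[0][1]-600,r[1],r[2],(cv2.boxPoints(r)-[0,600]).round(0).tolist())
# bystanders clouds: tall things near
X=np.vstack([C[n].reshape(-1,3) for n in C]); 
m=(X[:,2]>20)&(X[:,2]<200)&(X[:,0]>250)&(X[:,0]<950)&(abs(X[:,1])<450); P=X[m]
g=np.zeros((900,1000),np.uint8); ij=P[:,:2].astype(int); g[ij[:,1]+450,ij[:,0]]=255
g=cv2.dilate(g,np.ones((7,7))); k,l,st,ce=cv2.connectedComponentsWithStats(g)
for i in range(1,k):
    if st[i,4]>600:
        q=P[l[ij[:,1]+450,ij[:,0]]==i]; print("obj",q.min(0).round(),q.max(0).round())
E
```

```text
scene block pts 1545 zmax [36.56402556 72.56128617 93.51256511]
 face c [499.5  49.7  55.3] n [ 0.941  0.338 -0.   ] ang 0.345 res [38.37713685 11.60774908  1.55908223]
 rect ((489.4516296386719, 48.70527648925781), (26.316320419311523, 130.59060668945312), 19.55811882019043) [[455.0, 106.0], [499.0, -17.0], [524.0, -8.0], [480.0, 115.0]]
board 8462 12.302470474195704
  c 497.87908935546875 25.367431640625 (247.40933227539062, 306.69464111328125) 15.539913177490234 [[338.0, 140.0], [420.0, -156.0], [658.0, -89.0], [576.0, 206.0]]
stop 1741 27.905425813680772
  c 640.1607666015625 60.22918701171875 (23.707656860351562, 298.7312927246094) 15.325019836425781 [[589.0, 201.0], [668.0, -87.0], [691.0, -81.0], [612.0, 207.0]]
side block pts 1230 zmax [36.92663508 74.77969841 94.94620238]
 face c [481.6  38.9  55.3] n [0.926 0.377 0.007] ang 0.386 res [39.92879192 11.43018746  3.51222541]
 rect ((487.3677978515625, 48.78076934814453), (27.57016372680664, 132.7859344482422), 20.592910766601562) [[451.0, 106.0], [498.0, -18.0], [524.0, -9.0], [477.0, 116.0]]
board 7533 13.525186888657217
  c 5
[... 160 characters left out ...]
top 864 28.19341030116223
  c 636.763427734375 60.07275390625 (20.19934844970703, 287.60333251953125) 15.435861587524414 [[589.0, 196.0], [665.0, -81.0], [685.0, -76.0], [608.0, 201.0]]
obj [ 424. -300.   20.] [ 503. -250.   29.]
obj [ 535. -208.   20.] [ 591. -153.  154.]
obj [ 612. -205.   20.] [ 687. -133.  184.]
obj [ 840. -203.   20.] [940. -95.  45.]
obj [590. -86.  20.] [690. 207.  34.]
obj [455. -17.  20.] [522. 114.  96.]
obj [775. -12.  20.] [941. 253.  76.]
obj [799.  53.  21.] [920.  85.  45.]
obj [799. 102.  21.] [922. 135.  45.]
obj [799. 153.  20.] [920. 185.  44.]
obj [425. 173.  20.] [490. 234.  80.]
obj [308. 174.  20.] [397. 266.  30.]
obj [456. 263.  20.] [583. 415.  28.]
```

Request:
servo_tool:
  increments:
    - [0,0.28,-0.98,0,0,0,0.045]
    - [0,0.28,-0.98,0,0,0,0.045]
    - [0,0.28,-0.98,0,0,0,0.045]
    - [0,0.28,-0.98,0,0,0,0.045]
    - [0,0.28,-0.98,0,0,0,0.045]
    - [0,0.28,-0.98,0,0,0,0.045]
    - [0,0.28,-0.98,0,0,0,0.045]
    - [0,0.28,-0.98,0,0,0,0.045]

```text
clock: 1.1
eef_pos: [348.5, 321.8, 231.1]
ee_rot: [-0.0, 0.053, 0.999, -0.0]
ft_force: [-0.4, 0.2, -0.1]
finger_gap: 85.4
grip_force: 0.0
```

Request:
servo_tool:
  increments:
    - [0,0.28,-0.98,0,0,0,0.045]
    - [0,0.28,-0.98,0,0,0,0.045]
    - [0,0.28,-0.98,0,0,0,0.045]
    - [0,0.28,-0.98,0,0,0,0.045]
    - [0,0.28,-0.98,0,0,0,0.045]
    - [0,0.28,-0.98,0,0,0,0.045]
    - [0,0.28,-0.98,0,0,0,0.045]
    - [0,0.28,-0.98,0,0,0,0.045]

```text
clock: 2.1
eef_pos: [415.7, 86.7, 231.2]
ee_rot: [-0.0, -0.127, 0.992, 0.0]
ft_force: [-0.2, 0.4, 0.0]
finger_gap: 85.5
grip_force: 0.0
```

Request:
servo_tool:
  increments:
    - [0,0.28,-0.98,0,0,0,0.045]
    - [0,0.28,-0.98,0,0,0,0.045]
    - [0,0,0,-0.9,0,0,0]
    - [0,0,0,-0.9,0,0,0]
    - [0,0,0,-0.9,0,0,0]
    - [0,0,0,-0.9,0,0,0]
    - [0,0,0,0,0,0,0]
    - [0,0,0,0,0,0,0]

```text
clock: 3.1
eef_pos: [432.8, 29.0, 123.9]
ee_rot: [0.0, -0.171, 0.985, -0.0]
ft_force: [-0.3, 0.1, -1.2]
finger_gap: 85.7
grip_force: 0.0
```

```bash
python3 - <<'E'
from h import *
s=arm.get_state(); print(s["clock"],s["eef_pos"],s["ee_rot"],s["joints"],s["ft_force"])
for n in("scene","side"):
    f=grab(n); save(f,n+"1"); X=cloud(f).reshape(-1,3); 
    e=s["eef_pos"]; w,x,y,z=s["ee_rot"]; 
    yd=np.array([2*(x*y-w*z),1-2*(x*x+z*z)]); yd/=np.linalg.norm(yd); nd=np.array([yd[1],-yd[0]])
    d=X[:,:2]-e[:2]; a=d@nd; b=d@yd
    m=(abs(a)<30)&(abs(b)<75)&(X[:,2]>e[2]-20)&(X[:,2]<e[2]+60); 
    P=np.c_[a,b,X[:,2]-e[2]][m]; print(n,len(P),"minz",np.sort(P[:,2])[[5,20]])
    for lo in(-5,5,13,20,30,40): 
        q=P[(P[:,2]>lo)&(P[:,2]<lo+8)]; 
        if len(q):print(lo,q.min(0).round(1),q.max(0).round(1))
E
```

```text
3.1 [432.81091921  28.95278824 123.9086129 ] [ 1.53138769e-04 -1.70773825e-01  9.85310244e-01 -2.23014114e-05] [ 6.33461473e-02  2.06197859e-01  2.12623615e+00 -1.55441566e-05
  8.08849338e-01 -1.85066941e+00] [-0.25146532  0.12899053 -1.18299535]
scene 268 minz [15.76523671 20.54653576]
13 [ -5.9 -54.   14.3] [13.2 49.6 20.9]
20 [ -8.6 -56.5  20.3] [13.2 54.6 27.9]
30 [ -9.6 -56.3  30.3] [13.4 56.  37.7]
40 [ -9.2 -56.4  40. ] [14.2 55.8 48. ]
side 284 minz [17.1255975  20.86109707]
13 [-11.8 -48.7  15.6] [10.1 47.9 21. ]
20 [-12.2 -55.2  20. ] [10.5 56.2 28. ]
30 [-12.6 -56.3  30.1] [ 9.6 56.7 37.6]
40 [-12.3 -56.2  40.3] [ 9.8 58.9 48. ]
```

Request:
servo_tool:
  increments:
    - [0,0,0,-0.7,0,0,0]
    - [0,0,0,-0.7,0,0,0]
    - [0,0,0,-0.7,0,0,0]
    - [0,0.25,0.09,0,0,0,0]
    - [0,0.25,0.09,0,0,0,0]
    - [0,0.25,0.09,0,0,0,0]
    - [0,0.1,0.036,0,0,0,0]
    - [0,0.1,0.036,0,0,0,0]

```text
clock: 4.2
eef_pos: [461.2, 39.3, 60.5]
ee_rot: [0.0, -0.171, 0.985, -0.0]
ft_force: [-0.3, -0.6, -0.4]
finger_gap: 85.1
grip_force: 0.0
```

Request:
servo_tool:
  increments:
    - [0,0.1,0.036,0,0,0,0]
    - [0,0.1,0.036,0,0,0,0]
    - [0,0.1,0.036,0,0,0,0]
    - [0,0.1,0.036,0,0,0,0]
    - [0,0.1,0.036,0,0,0,0]

```text
clock: 4.82
eef_pos: [476.2, 44.7, 60.3]
ee_rot: [0.0, -0.171, 0.985, -0.0]
ft_force: [-0.6, 0.3, 0.3]
finger_gap: 85.3
grip_force: 0.1
```

```bash
python3 - <<'E'
from h import *
s=arm.get_state(); print(s["clock"],s["eef_pos"],s["ft_force"])
f=grab("side"); save(f,"side2"); cv2.imwrite("pics/side2c.png",cv2.resize(f["frame"][130:300,220:440,::-1],None,fx=3,fy=3))
E
```

```text
4.825 [476.17592843  44.65377833  60.27938959] [-0.62367282  0.30826028  0.26627374]
```

View pics/side2c.png

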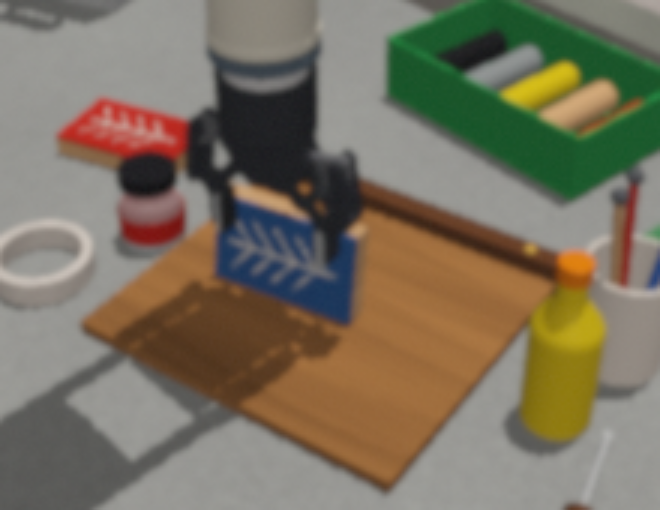

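The fingers sit on both sides of the blue face's upper half (crop 225,200 and 330,240), and the block has started to tip. I keep pushing.

Request:
servo_tool:
  increments:
    - [0,0.1,0.036,0,0,0,0]
    - [0,0.1,0.036,0,0,0,0]
    - [0,0.1,0.036,0,0,0,0]
    - [0,0.1,0.036,0,0,0,0]
    - [0,0.1,0.036,0,0,0,0]
    - [0,0,0,0,0,0,0]
    - [0,0,0,0,0,0,0]
    - [0,0,0,0,0,0,0]

```text
clock: 5.88
eef_pos: [490.8, 50.0, 60.3]
ee_rot: [-0.0, -0.171, 0.985, -0.0]
ft_force: [-0.7, -0.1, 0.1]
finger_gap: 85.4
grip_force: 0.0
```

```bash
cat >> h.py <<'E'
u=np.array([.964,.267]); v=np.array([-.267,.964]); S0=np.array([630,58.])
def blk(n):
    """blue face: plane height stats and rectangle in stop frame by ray onto z=34"""
    f=grab(n); hsv=cv2.cvtColor(f["frame"],cv2.COLOR_RGB2HSV)
    m=cv2.inRange(hsv,(100,110,40),(125,255,255)); X=cloud(f)
    ok=(X[...,0]>400)&(X[...,0]<660)&(X[...,1]>-90)&(X[...,1]<200); m[~ok]=0
    m=cv2.morphologyEx(m,cv2.MORPH_CLOSE,np.ones((7,7)))
    k,l,st,_=cv2.connectedComponentsWithStats(m)
    if k<2: print(n,"none"); return f
    i=1+np.argmax(st[1:,4]); P=X[l==i]; print(n,st[i],"z",np.percentile(P[:,2],[3,50,97]).round(1))
    c=max(cv2.findContours((l==i).astype(np.uint8),0,2)[0],key=cv2.contourArea)[:,0]
    ray=np.c_[c,np.ones(len(c))]@np.linalg.inv(f["mtx"]).T@np.array(f["R"]); o=-np.array(f["R"]).T@f["t"]
    q=o+ray*((34-o[2])/ray[:,2])[:,None]; d=q[:,:2]-S0
    r=cv2.minAreaRect(np.c_[d@u,d@v].astype(np.float32)); print(" rect stop frame",r,cv2.boxPoints(r).round(1).tolist())
    return f
E
python3 - <<'E'
from h import *
s=arm.get_state(); print(s["clock"],s["eef_pos"],s["ft_force"])
for n in("side","scene"):
    f=blk(n)
    if n=="side": cv2.imwrite("pics/side3c.png",cv2.resize(f["frame"][130:300,220:440,::-1],None,fx=3,fy=3))
E
```

```text
5.875 [490.84444436  49.97507678  60.28039924] [-0.74282426 -0.13506     0.11002505]
side [298 197  56  30 739] z [nan nan nan]
 rect stop frame ((-86.4993896484375, 31.733440399169922), (79.76676177978516, 125.74713897705078), 4.550084114074707) [[-131.1999969482422, 91.19999694824219], [-121.30000305175781, -34.099998474121094], [-41.79999923706055, -27.799999237060547], [-51.70000076293945, 97.5999984741211]]
scene [ 302  213   67   33 1573] z [nan nan nan]
 rect stop frame ((-85.64762878417969, 32.05816650390625), (82.14803314208984, 128.791748046875), 4.647334098815918) [[-131.8000030517578, 92.9000015258789], [-121.4000015258789, -35.5], [-39.5, -28.799999237060547], [-49.900001525878906, 99.5999984741211]]
```

View pics/side3c.png

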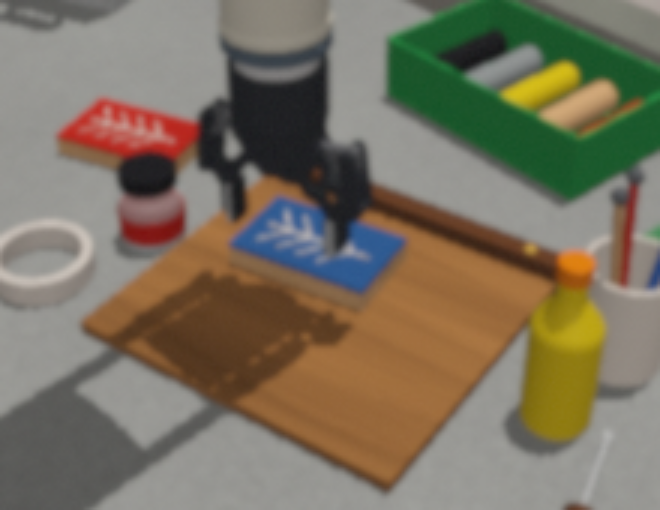

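The block lies flat, blue face up (crop 230–405, 197–300). Its front edge is about 47 mm short of the stop and it is 0.08 rad off square. I back off, square the tool to the hook and go low.

Request:
servo_tool:
  increments:
    - [0,-0.3,-0.083,0,0,0,-0.025]
    - [0,-0.3,-0.083,0,0,0,-0.025]
    - [0,-0.3,-0.083,0,0,0,-0.025]
    - [0,0,0,-0.6,0,0,0]
    - [0,0,0,-0.6,0,0,0]
    - [0,0,0,-0.6,0,0,0]
    - [0,0,0,0,0,0,0]

```text
clock: 6.85
eef_pos: [462.5, 42.3, 5.5]
ee_rot: [-0.001, -0.133, 0.991, 0.0]
ft_force: [0.0, -0.6, -0.1]
finger_gap: 85.4
grip_force: 0.0
```

Request:
servo_tool:
  increments:
    - [0,0.16,0.0445,0,0,0,0]
    - [0,0.16,0.0445,0,0,0,0]
    - [0,0.16,0.0445,0,0,0,0]
    - [0,0.16,0.0445,0,0,0,0]
    - [0,0.16,0.0445,0,0,0,0]
    - [0,0.16,0.0445,0,0,0,0]
    - [0,0.16,0.0445,0,0,0,0]
    - [0,0.16,0.0445,0,0,0,0]

```text
clock: 7.85
eef_pos: [502.6, 53.2, 6.2]
ee_rot: [-0.0, -0.134, 0.991, -0.0]
ft_force: [-1.5, 0.2, -1.1]
finger_gap: 85.7
grip_force: 0.5
```

```bash
python3 - <<'E'
from h import *
s=arm.get_state(); d=s["eef_pos"][:2]-S0; print(s["clock"],s["eef_pos"],d@u,d@v,s["ee_rot"],s["ft_force"])
for n in("side","scene"):
    f=blk(n)
    if n=="side": cv2.imwrite("pics/side4c.png",cv2.resize(f["frame"][130:300,220:440,::-1],None,fx=3,fy=3))
E
```

```text
7.85 [502.64097874  53.2393947    6.18075234] -124.04517811013024 29.415635167661208 [-4.62558098e-05 -1.33668310e-01  9.91026125e-01 -2.19140597e-05] [-1.53223783  0.17050199 -1.10210545]
side [306 201  28  18 208] z [nan nan nan]
 rect stop frame ((-94.0278091430664, 48.60093307495117), (66.57279205322266, 72.92989349365234), 28.638904571533203) [[-140.6999969482422, 64.69999694824219], [-105.80000305175781, 0.6000000238418579], [-47.29999923706055, 32.599998474121094], [-82.30000305175781, 96.5999984741211]]
scene [ 302  218   66   32 1647] z [nan nan nan]
 rect stop frame ((-71.06027221679688, 29.052242279052734), (129.20799255371094, 83.25483703613281), 89.51347351074219) [[-113.19999694824219, -35.20000076293945], [-30.0, -35.900001525878906], [-28.899999618530273, 93.30000305175781], [-112.0999984741211, 94.0]]
```

View pics/side4c.png

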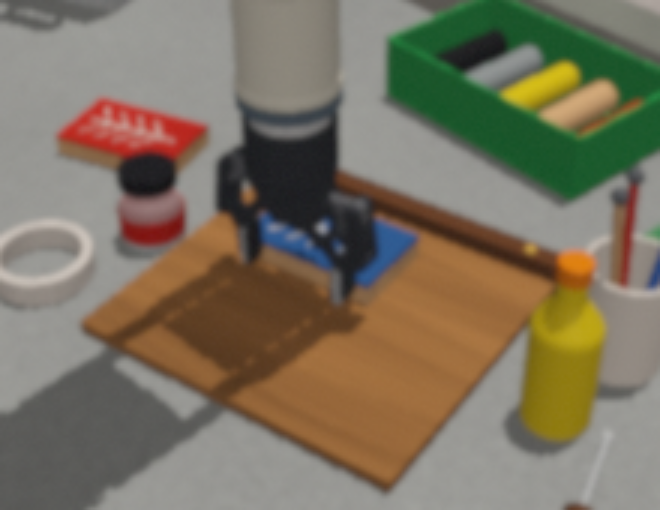

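Both fingers are behind the block and it is square to the stop, about 30 mm short. I continue pushing, slower near the end.

Request:
servo_tool:
  increments:
    - [0,0.16,0.0445,0,0,0,0]
    - [0,0.16,0.0445,0,0,0,0]
    - [0,0.16,0.0445,0,0,0,0]
    - [0,0.16,0.0445,0,0,0,0]
    - [0,0.08,0.022,0,0,0,0]
    - [0,0.08,0.022,0,0,0,0]
    - [0,0.05,0.014,0,0,0,0]
    - [0,0.05,0.014,0,0,0,0]

```text
clock: 8.95
eef_pos: [529.3, 60.7, 6.2]
ee_rot: [-0.0, -0.134, 0.991, 0.0]
ft_force: [-1.6, -0.1, 0.5]
finger_gap: 85.6
grip_force: 1.0
```

Request:
servo_tool:
  increments:
    - [0,0.05,0.014,0,0,0,0]
    - [0,0.05,0.014,0,0,0,0]

```text
clock: 9.2
eef_pos: [532.5, 61.6, 6.3]
ee_rot: [0.0, -0.134, 0.991, 0.0]
ft_force: [-1.8, -0.3, 0.1]
finger_gap: 85.6
grip_force: 0.8
```

Request:
servo_tool:
  increments:
    - [0,0.03,0.008,0,0,0,0]
    - [0,0.03,0.008,0,0,0,0]

```text
clock: 9.45
eef_pos: [534.1, 62.0, 6.3]
ee_rot: [-0.0, -0.134, 0.991, -0.0]
ft_force: [-2.3, -1.2, 1.7]
finger_gap: 85.6
grip_force: 1.1
```

Request:
servo_tool:
  increments:
    - [0,0.03,0.008,0,0,0,0]
    - [0,0.03,0.008,0,0,0,0]

```text
clock: 9.7
eef_pos: [534.5, 62.2, 6.1]
ee_rot: [-0.002, -0.134, 0.991, -0.0]
ft_force: [-8.4, -3.5, 7.2]
finger_gap: 84.9
grip_force: 4.5
```

Request:
servo_tool:
  increments:
    - [0,0.03,0.008,0,0,0,0]
    - [0,0.03,0.008,0,0,0,0]

```text
clock: 9.95
eef_pos: [534.4, 62.2, 5.9]
ee_rot: [-0.003, -0.134, 0.991, -0.0]
ft_force: [-14.1, -6.1, 12.1]
finger_gap: 85.8
grip_force: 7.4
```

```bash
python3 - <<'E'
from h import *
s=arm.get_state(); d=s["eef_pos"][:2]-S0; print(s["clock"],s["eef_pos"],d@u,d@v,s["ft_force"],s["torque"])
f=blk("scene"); cv2.imwrite("pics/scene5c.png",cv2.resize(f["frame"][170:300,230:420,::-1],None,fx=4,fy=4,interpolation=2))
E
```

```text
9.95 [534.3599841   62.22673503   5.8727837 ] -91.06843706929583 29.61045681585519 [-14.06884457  -6.06382434  12.07963445] [-0.78571566  1.94756701 -0.04142838]
scene [ 304  228   68   34 1788] z [nan nan nan]
 rect stop frame ((-38.93628692626953, 28.799224853515625), (128.65414428710938, 83.15380859375), 89.6409683227539) [[-80.9000015258789, -35.29999923706055], [2.200000047683716, -35.79999923706055], [3.0, 92.9000015258789], [-80.0999984741211, 93.4000015258789]]
```

View pics/scene5c.png

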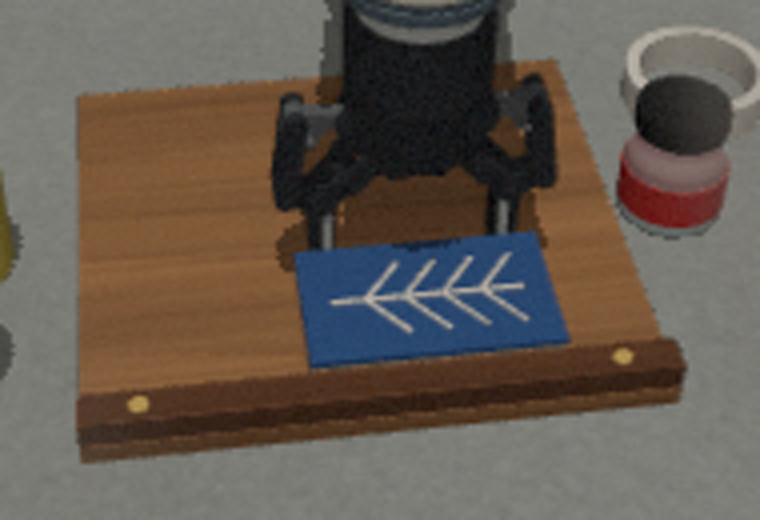

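The block's front edge (crop 310,365 to 570,343) meets the stop over its whole length. The force rose to about 15 N with no more travel. I retreat straight back, then up, and check.

Request:
servo_tool:
  increments:
    - [0,0,0,0,0,0,0]
    - [0,-0.05,-0.014,0,0,0,0]
    - [0,-0.08,-0.022,0,0,0,0]
    - [0,-0.16,-0.0445,0,0,0,0]
    - [0,-0.4,-0.11,0,0,0,0]
    - [0,-0.6,-0.166,0,0,0,0]
    - [0,-0.6,-0.166,0,0,0,0]
    - [0,-0.6,-0.166,0,0,0,0]

```text
clock: 11.0
eef_pos: [461.9, 42.1, 6.3]
ee_rot: [0.0, -0.134, 0.991, -0.0]
ft_force: [0.6, 0.8, 0.7]
finger_gap: 85.2
grip_force: 0.0
```

Request:
servo_tool:
  increments:
    - [0,0,0,0.8,0,0,0]
    - [0,0,0,0.8,0,0,0]
    - [0,0,0,0.9,0,0,0]
    - [0,0,0,0.9,0,0,0]
    - [0,-0.6,0,0.9,0,0,0]
    - [0,-0.6,0,0.9,0,0,0]
    - [0,0,0,0,0,0,0]
    - [0,0,0,0,0,0,0]

```text
clock: 12.0
eef_pos: [427.1, 42.3, 161.9]
ee_rot: [0.0, -0.134, 0.991, -0.0]
ft_force: [1.0, 0.1, 0.1]
finger_gap: 85.2
grip_force: 0.0
```

```bash
python3 - <<'E'
from h import *
s=arm.get_state(); print(s["clock"],s["eef_pos"],s["ft_force"])
f=blk("scene"); blk("side"); cv2.imwrite("pics/scene6c.png",cv2.resize(f["frame"][170:300,230:420,::-1],None,fx=4,fy=4,interpolation=2))
E
```

```text
12.0 [427.07787561  42.2957531  161.94489815] [1.0188543  0.0703005  0.14540222]
scene [ 304  228   68   34 1775] z [nan nan nan]
 rect stop frame ((-38.31483459472656, 28.774677276611328), (128.4262237548828, 81.55772399902344), 89.8641357421875) [[-79.19999694824219, -35.29999923706055], [2.299999952316284, -35.5], [2.5999999046325684, 92.9000015258789], [-78.9000015258789, 93.0999984741211]]
side [310 187  55  31 698] z [nan nan nan]
 rect stop frame ((-40.27598571777344, 30.394168853759766), (78.24614715576172, 129.5200653076172), 0.2053592950105667) [[-79.5999984741211, 95.0], [-79.19999694824219, -34.5], [-0.8999999761581421, -34.20000076293945], [-1.399999976158142, 95.30000305175781]]
```

View pics/scene6c.png

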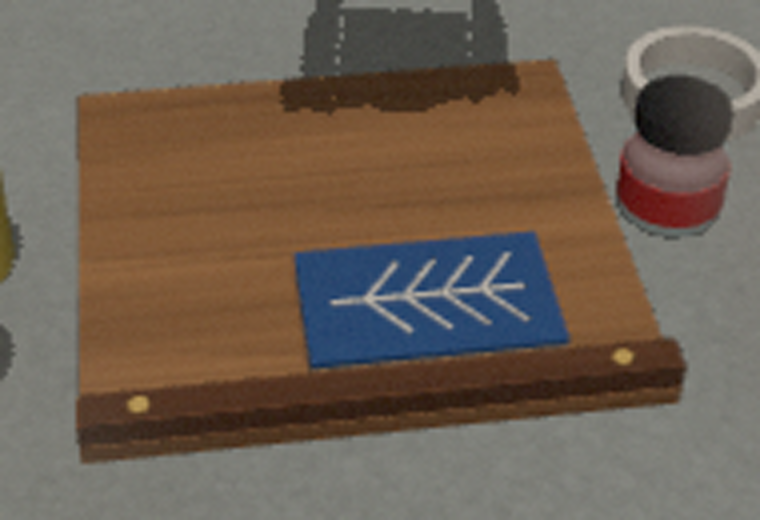

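The block lies flat and square against the stop (front edge from 310,365 to 570,343), within 1–2 mm in both views, and the arm is clear. I hand the job in.

```bash
python3 -c "
from station import arm
print(arm.close_job())"
```

```text
the job is handed in; nothing more can be done
None
```

I tipped the block by pushing and slid it flat, blue face up, against the stop; both camera views put its front edge square and within about 2 mm. I handed the job in at about 12 s, and no verdict came back.

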